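# Clearing up beside the tissue slicer

## Task

The slicing session is over, so sort the mixed things on the bench: stand both glass vials (red cap and blue cap) upright in the yellow tray without dropping them, lay both blade dispensers (orange and green) flat in the blue bin, one on the other if you like, and set the metal specimen disc down flat in the round white recess of its black foam case. Do not shift the white well plate, it holds the finished sections.

Things in the scene. Friction and masses are not known exactly. Their poses are not given: they have to be found in the camera images.
- vial_red: a capped amber glass specimen vial with a paper label and a red screw cap, standing upright; glass 28 mm in diameter up to 40 mm height, cap 27 mm in diameter from 46 to 60 mm (total height 60 mm). Origin: centre of the underside; z up along the vial. About 45 g.
- vial_blue: a capped green glass specimen vial with a paper label and a blue screw cap, standing upright; glass 28 mm in diameter up to 40 mm height, cap 27 mm in diameter from 46 to 60 mm (total height 60 mm). Origin: centre of the underside; z up along the vial. About 45 g.
- pack_orange: flat closed blade dispenser, orange plastic, 62 mm (its x) by 30 mm (its y) by 14 mm high, a black slide track with a small white thumb slide on top and a steel mouth at one end; lies flat on the bench, long side roughly across the robot (within 0.75 rad of world y). Origin: centre of the underside; z up. About 30 g.
- pack_green: flat closed blade dispenser, green plastic, 62 mm (its x) by 30 mm (its y) by 14 mm high, a black slide track with a small white thumb slide on top and a steel mouth at one end; lies flat on the bench, long side roughly across the robot (within 0.75 rad of world y). Origin: centre of the underside; z up. About 30 g.
- disc: the specimen disc: a plain round aluminium disc, 46 mm in diameter and 20 mm high, with a dark top face marked with a white cross; lies flat on the bench. Origin: centre of the underside; z up. About 80 g.
- blade_bin: blue open-topped stock bin, outside 125 mm (its x) by 150 mm (its y), walls and floor 4 mm thick (inside 117 x 142 mm, floor 4 mm above the bench). Back (+x) wall and rear of the side walls 55 mm high; the front (-x) is cut down to a 28 mm lip. Origin: centre of the underside. Fixed; turned by up to 0.25 rad.
- vial_tray: a yellow open plastic tray, outside 110 mm (its x) by 150 mm (its y), rim 22 mm high, walls and floor 4 mm thick (inside 102 x 142 mm, floor 4 mm above the bench). Origin: centre of the underside. Fixed; turned by up to 0.25 rad.
- disc_case: low grey case, 110 mm (its x) by 150 mm (its y), rim 24 mm high, filled with stiff black foam, top 18 mm above the bench; in the middle one round recess, 64 mm in diameter, 6 mm deep, its floor white, 12 mm above the bench. A hex key and a brass pin lie at the +y and -y ends. Origin: centre of the underside, below the recess centre. Fixed; turned by up to 0.25 rad.
- well_plate: a white 24-well plate with finished sections, 86 mm (its x) by 128 mm (its y) by 20 mm high, loose, standing in the same row as the bin, tray and case; not to be moved. Origin: centre of the underside.
There are look-alikes about, which are no part of the job. There is more than one size of the pack_orange; the one meant has the size given above.

How it is judged:
By the outcome, as a careful person would: the job done as asked, in the order asked, and still so for the second after the job is handed in, with the robot touching nothing.
It also fails if it takes over 128 s, if anything falls off the work surface, if the arm or the gripper's body presses on something with over 40 N, if the wrist force passes 120 N, or if a joint passes its speed limit or range.

## Robot

A 6-joint arm with a two-finger parallel gripper is mounted at the origin on the work surface. World frame = base frame: x ahead of the robot, y to its left, z up, the work surface at z = 0. Lengths are in m, angles in degrees, forces in N, time in s.
With the tool pointing down it reaches from about 0.4 to 0.825 m from the base axis. Payload 7 kg.
Tool frame: the origin (TCP) lies on the mounting face of the last link; the fingertips stand 178 mm ahead of it and the grasp point (between the pads) lies 159 mm ahead of it; z points along the fingers, y is the direction in which the jaws open and shut (so a half turn about z gives the same grasp; the last joint's range is limited). The gripper opens to 88 mm and grips with 3 to 60 N. Pads are 19 mm wide; open, the fingers measure 130 mm over their backs; the gripper's body (78 mm by 193 mm) begins 47 mm behind the grasp point.
Start: joints at [-57.978, 20.546, 0.682, 0, -70.136, -16.507], TCP at [0.181, -0.65, 0.405] pointing down, gripper open.
Joint ranges: [-176.03, 176.03], [-82.01, 121.73], [-58.28, 71.71], [-173.87, 95.51], [-174.79, -0.11], [-173.66, 173.66]. Speed limits (degrees/s): [136.94, 136.94, 172.46, 180, 180, 180].

## Interface

Orientations are given as [roll, pitch, yaw] about the fixed x, y, z axes, in that order (R = Rz(yaw) Ry(pitch) Rx(roll)).
In Python, from plant import r gives the robot as it stands. The module is installed in compiled form; this text tells all that it offers.
- The arm moves only by the tool carry_out, never from a script. Its argument "plan" is a list of rows, each a list of 3 entries, a list of its own where there are three numbers: the shift along the tool's x, y, z in m, then the turn, a rotation vector about the tool's x, y, z in degrees, then the closure in counts, from 0 (fully open) to 255 (shut). In form: [[[x, y, z], [ax, ay, az], hand], ...]. A call has 1 to 12 rows; each row shifts and turns the commanded pose from where the row before left it, along the tool's axes as they then stand; what a row does not reach is not made up. A row lasts 1/12 s, in which the tool goes at most 41.7 mm and 7.16 degrees, less where a joint would pass 70% of its speed; a pose out of reach is approached as far as the arm can. A call is refused whole if a number of a shift passes 0.0417 or a number of a turn 7.16, either way. A call with a gripper value outside its range is refused whole. The fingers move at their own pace and stop on an object; "grip_force" is the grip in N (left out, the last holds). Time passes only in rows, so rows that do not move let the fingers close. It gives the time, the measured TCP pose, the force and the opening at its end, in the units of the state.
- r.get_state(): the state, without advancing time (a new reading comes with each control period).
- r.capture(name): name is "scene" or "top"; returns the picture (480x640x3 uint8, red, green, blue); there is no depth.
- r.get_calibration(name): a dict with "K" (3x3 intrinsics, pixels), "rvec" (rotation vector, rad) and "tvec" (3), from world to camera coordinates, as OpenCV has them. Camera axes: x right, y down, z forward; pixel columns grow to the right and rows downward; lengths in m; the calibration is good to about 2 mm. A picture is of the moment at which its call begins. get_calibration takes no time and is no camera call.
- r.close_job(): hands the job in, once; it reports no verdict.
The state is a dict: "time_s": time; "joints": joint angles; "qd": joint speeds; "joint_torque": joint torques, N m; "tcp_pos": TCP position; "eef_rot": TCP orientation; "contact_force": force on the tool from outside, world axes, zero at the start; "moment": the same for the moment, N m; "gripper_width": finger opening in m.
Only numpy, scipy, OpenCV 4.12 (cv2) and the standard library are available. Lean on these libraries where they do the work, as an engineer would, in place of code of your own. Each camera call takes 0.05 s, during which the arm holds its last target. There are 200 camera calls.

## Working session

There is one attempt and no reset: what is moved stays moved. The work goes in short steps, Python scripts to look and compute and a tool call to move; the robot and the scene stay as the last step left them, time stands still between calls to the robot, and variables do not carry over. Pictures are saved under pics/ and viewed, about 12 in all and at most 16, crops included, and the job is handed in when it is done.

Besides the shell and the picture viewer there is one more tool, called after ">>>" as a command line: name --argument value ..., lists and objects as JSON in quotes. carry_out: Moves the arm, as the interface text tells. Its arguments: {"type":"object","properties":{"plan":{"type":"array","items":{"type":"array"}},"grip_force":{"type":"number"}},"required":["plan"]}

```bash
mkdir -p pics; cat > h.py <<'E'
import numpy as np, cv2
from plant import r
def cap(n,f):
    im=r.capture(n)[:,:,::-1].copy(); cv2.imwrite(f'pics/{f}.png',im); return im
def w(n,u,v,z):
    c=r.get_calibration(n);K=np.array(c['K'],float);R=cv2.Rodrigues(np.array(c['rvec'],float))[0];t=np.array(c['tvec'],float).ravel()
    d=R.T@np.linalg.solve(K,[u,v,1.]);o=-R.T@t
    return (o+d*(z-o[2])/d[2])[:2]
def px(n,p):
    c=r.get_calibration(n);return cv2.projectPoints(np.array([p],float),np.array(c['rvec'],float),np.array(c['tvec'],float),np.array(c['K'],float),None)[0].ravel()
E
python3 - <<'E'
from h import *
cap('scene','s0');cap('top','t0')
for n in('scene','top'):
    c=r.get_calibration(n);print(n,c); R=cv2.Rodrigues(np.array(c['rvec'],float))[0];print(-R.T@np.array(c['tvec']).ravel())
print(r.get_state())
E
```

```text
scene {'K': array([[611.93595792,   0.        , 329.30580502],
       [  0.        , 611.93595792, 243.63453666],
       [  0.        ,   0.        ,   1.        ]]), 'rvec': array([ 1.7949559 ,  1.72164784, -0.72638665]), 'tvec': array([-0.02010414, -0.32946388,  1.49627797])}
[ 1.29167644 -0.01727074  0.8240583 ]
top {'K': array([[494.64455335,   0.        , 314.1235655 ],
       [  0.        , 494.64455335, 237.7170955 ],
       [  0.        ,   0.        ,   1.        ]]), 'rvec': array([ 2.10745479, -2.1615517 ,  0.16103324]), 'tvec': array([1.95933803e-04, 4.88465075e-01, 8.42876525e-01])}
[ 0.34857662 -0.01787011  0.90951306]
{'time_s': 0.1, 'joints': array([-5.79771781e+01,  2.05873371e+01,  6.38593258e-01, -1.66092961e-02,
       -7.01363900e+01, -1.65073873e+01]), 'qd': array([ 0.03946604, -0.09873207,  0.08263146,  0.10674937,  0.08739857,
       -0.05858987]), 'joint_torque': array([-5.15092888e-04, -5.84161162e+01,  2.93754405e+01,  7.01551214e+00,
        1.02741370e-02, -6.48913397e-05]), 'tcp_pos': array([ 0.180513  , -0.65023387,  0.40381639]), 'eef_rot': array([ 1.79913938e+02, -9.22085962e-03, -1.64490214e+02]), 'contact_force': array([ 0.35621436,  0.55310803, -0.67596746]), 'moment': array([0.01701227, 0.07639901, 0.04682482]), 'gripper_width': 0.0877836462672455}
```

View pics/t0.png

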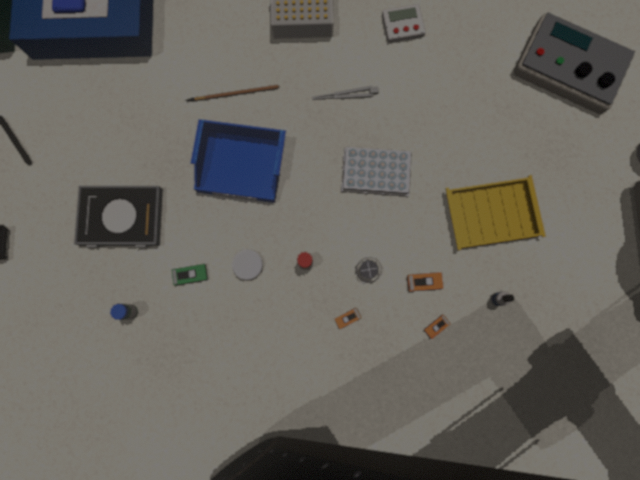

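View pics/s0.png

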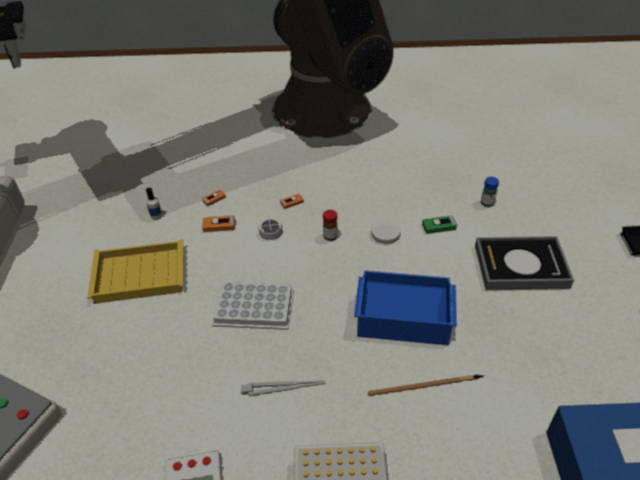

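```bash
python3 - <<'E'
from h import *
im=cv2.imread('pics/t0.png')
for n,u in(('c0',65),('c1',295)):
    cv2.imwrite(f'pics/{n}.png',cv2.resize(im[118:338,u:u+260],None,fx=2.7,fy=2.7,interpolation=cv2.INTER_CUBIC))
hsv=cv2.cvtColor(im,cv2.COLOR_BGR2HSV)
for n,lo,hi,z in(('orange',(5,130,60),(16,255,255),.014),('green',(55,100,30),(80,255,255),.014),('blue',(105,130,40),(125,255,255),.06),('red',(174,130,40),(180,255,255),.06),('red0',(0,130,40),(4,255,255),.06),('yel',(20,120,60),(32,255,255),.022)):
    m=cv2.inRange(hsv,lo,hi); m[:118]=0;m[345:]=0
    m=cv2.morphologyEx(m,cv2.MORPH_CLOSE,np.ones((7,7)))
    for c in cv2.findContours(m,0,2)[0]:
        if cv2.contourArea(c)<40: continue
        (u,v),s,a=cv2.minAreaRect(c)
        b=[w('top',*p,z) for p in cv2.boxPoints(((u,v),s,a))]
        print(n,(round(u,1),round(v,1)),w('top',u,v,z).round(4),[round(float(np.linalg.norm(b[i]-b[i+1])),4) for i in(0,1)],'yaw edge',[round(float(np.degrees(np.arctan2(*(b[i+1]-b[i])[::-1]))),1) for i in (0,1)])
E
```

```text
orange (435.5, 327.4) [ 0.3252 -0.2237] [0.0371, 0.0192] yaw edge [-53.3, -143.2]
orange (345.9, 318.8) [ 0.3442 -0.0651] [0.0352, 0.0181] yaw edge [-65.2, -155.2]
orange (427.5, 281.3) [ 0.4073 -0.2146] [0.0506, 0.0277] yaw edge [-86.3, -178.5]
green (191.2, 274.0) [0.4315 0.2128] [0.0486, 0.0247] yaw edge [-81.9, -170.0]
blue (118.0, 311.0) [0.3671 0.3253] [0.0206, 0.0203] yaw edge [-91.4, -177.9]
blue (236.0, 159.9) [0.6294 0.1238] [0.1292, 0.1598] yaw edge [-6.4, -99.5]
red0 (304.5, 260.0) [0.4464 0.0053] [0.0233, 0.0234] yaw edge [-46.1, -136.6]
yel (495.0, 212.0) [ 0.5299 -0.3434] [0.1675, 0.1152] yaw edge [-82.5, -176.9]
```

View pics/c0.png

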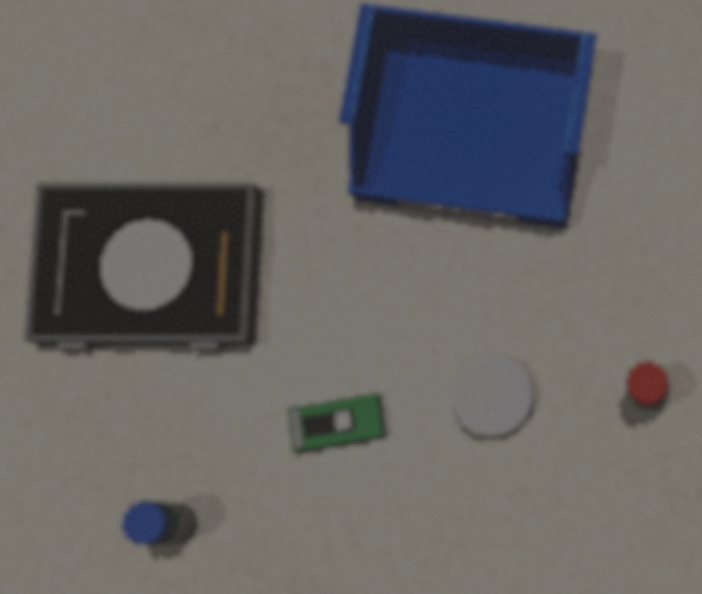

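View pics/c1.png

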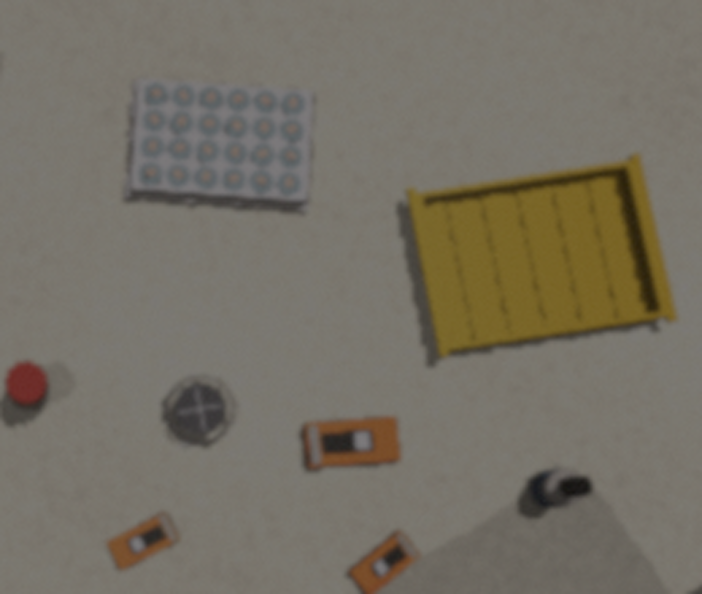

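```bash
python3 - <<'E'
from h import *
def P(cn,x,y,z): return w('top',(65 if cn==0 else 295)+x/2.7,118+y/2.7,z)
print('red',P(0,647,384,.06),'blue',P(0,146,523,.06))
def box(cn,pts,z):
    q=[P(cn,*p,z if np.isscalar(z) else z[i]) for i,p in enumerate(pts)]
    q=np.array(q);print(q.mean(0).round(4),[ (round(float(np.linalg.norm(q[(i+1)%4]-q[i])),4),round(float(np.degrees(np.arctan2(*(q[(i+1)%4]-q[i])[::-1]))),1)) for i in range(4)])
print('green');box(0,[(289,408),(377,395),(385,436),(293,451)],.014)
print('orange');box(1,[(305,424),(397,418),(400,463),(310,467)],.014)
print('disc',P(1,201,410,.02),'recess',P(0,146,265,.012))
print('tray');box(1,[(410,190),(637,156),(675,318),(440,356)],.022)
print('bin');box(0,[(362,6),(595,35),(566,222),(352,190)],[.055,.055,.028,.028])
print('case');box(0,[(40,186),(257,186),(245,340),(27,338)],.024)
E
```

```text
red [0.44600071 0.00503824] blue [0.36586848 0.32340786]
green
[0.4307 0.2161] [(0.0598, -83.0), (0.0284, -168.5), (0.0623, 97.8), (0.0292, 6.5)]
orange
[ 0.4061 -0.2113] [(0.0617, -87.7), (0.03, -179.9), (0.06, 91.1), (0.0288, 3.5)]
disc [ 0.43016019 -0.11019674] recess [0.54270742 0.34939034]
tray
[ 0.5297 -0.3436] [(0.1575, -82.8), (0.1136, -172.5), (0.1602, 97.7), (0.1152, 6.2)]
bin
[0.6351 0.1224] [(0.1591, -99.1), (0.124, 169.1), (0.1479, 79.8), (0.1211, -5.6)]
case
[0.5424 0.3472] [(0.1494, -91.6), (0.1067, 177.1), (0.1475, 88.0), (0.1055, -1.9)]
```

>>> carry_out --plan '[[[0,0,0],[0,0,-7.1],0],[[0,0,0],[0,0,-7.1],0],[[0,0,0],[0,0,-7.1],0],[[0,0,0],[0,0,-7.1],0],[[0,0,0],[0,0,-7.1],0],[[0,0,0],[0,0,-7.1],0],[[0,0,0],[0,0,-7.1],0],[[0,0,0],[0,0,-7.1],0],[[0,0,0],[0,0,-7.1],0],[[0,0,0],[0,0,-7.1],0],[[0,0,0],[0,0,-3.5],0]]' --grip_force 20

```text
time_s: 1.02
tcp_pos: [0.1805, -0.6503, 0.4041]
eef_rot: [180.0, 0.1, -89.6]
contact_force: [-0.4, -0.5, -0.2]
gripper_width: 0.0881
```

>>> carry_out --plan '[[[-0.015,-0.038,0],[0,0,0],0],[[-0.015,-0.038,0],[0,0,0],0],[[-0.015,-0.038,0],[0,0,0],0],[[-0.015,-0.038,0],[0,0,0],0],[[-0.015,-0.038,0],[0,0,0],0],[[-0.015,-0.038,0],[0,0,0],0],[[-0.015,-0.038,0],[0,0,0],0],[[-0.04,0,0],[0,0,0],0],[[-0.04,0,0],[0,0,0],0],[[-0.04,0,0],[0,0,0],0],[[-0.04,0,0],[0,0,0],0],[[-0.04,0,0],[0,0,0],0]]'

```text
time_s: 2.02
tcp_pos: [0.4462, -0.3435, 0.404]
eef_rot: [179.9, 0.0, -90.0]
contact_force: [1.0, 0.9, -0.6]
gripper_width: 0.0877
```

>>> carry_out --plan '[[[-0.04,0,0],[0,0,0],0],[[-0.04,0,0],[0,0,0],0],[[-0.04,0,0],[0,0,0],0],[[-0.04,0,0],[0,0,0],0],[[-0.04,0,0],[0,0,0],0],[[-0.04,0,0],[0,0,0],0],[[-0.04,0,0],[0,0,0],0],[[-0.04,0,0.02],[0,0,0],0],[[-0.03,0,0.025],[0,0,0],0],[[0,0,0.04],[0,0,0],0],[[0,0,0.04],[0,0,0],0],[[0,0,0],[0,0,0],0]]'

```text
time_s: 3.02
tcp_pos: [0.4433, 0.0017, 0.275]
eef_rot: [179.4, -0.2, -90.0]
contact_force: [-1.6, -1.0, -1.6]
gripper_width: 0.0878
```

```bash
python3 - <<'E'
from h import *
im=cap('scene','s1')
s=r.get_state();print(s['tcp_pos'],s['eef_rot'],px('scene',[.446,.005,.06]),px('scene',[.446,.005,0]))
cv2.imwrite('pics/s1c.png',cv2.resize(im[120:270,230:450],None,fx=3,fy=3,interpolation=cv2.INTER_CUBIC))
E
```

```text
[0.44483076 0.00166709 0.27840363] [179.5570513   -0.18367004 -89.96126425] [329.58145926 212.87057547] [329.94821178 235.97065843]
```

View pics/s1c.png

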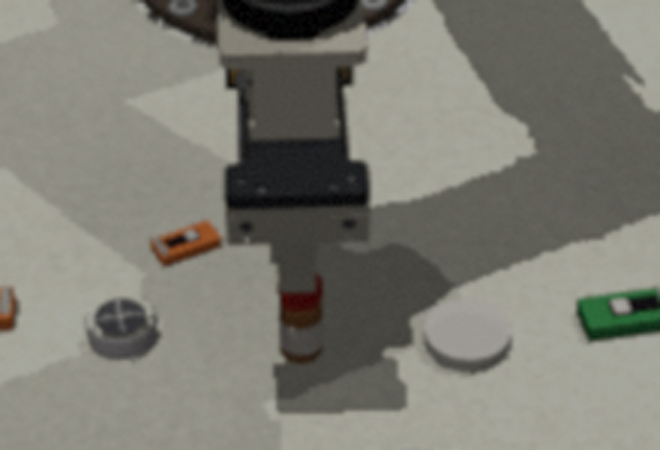

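>>> carry_out --plan '[[[-0.003,0,0.02],[0,0,0],0],[[0,0,0.03],[0,0,0],0],[[0,0,0.025],[0,0,0],0],[[0,0,0.014],[0,0,0],0],[[0,0,0],[0,0,0],60],[[0,0,0],[0,0,0],120],[[0,0,0],[0,0,0],255],[[0,0,0],[0,0,0],255],[[0,0,0],[0,0,0],255],[[0,0,0],[0,0,0],255],[[0,0,0],[0,0,0],255],[[0,0,0],[0,0,0],255]]'

```text
time_s: 4.07
tcp_pos: [0.4464, 0.005, 0.1924]
eef_rot: [-180.0, 0.0, -90.0]
contact_force: [0.3, 0.6, -0.2]
gripper_width: 0.0399
```

>>> carry_out --plan '[[[0,0,0],[0,0,0],255],[[0,0,0],[0,0,0],255],[[0,0,0],[0,0,0],255],[[0,0,0],[0,0,0],255],[[0,0,0],[0,0,0],255]]'

```text
time_s: 4.48
tcp_pos: [0.4464, 0.005, 0.1921]
eef_rot: [-180.0, -0.0, -90.0]
contact_force: [-1.3, 0.1, 2.5]
gripper_width: 0.0276
```

>>> carry_out --plan '[[[0,0,-0.01],[0,0,0],255],[[0,0,-0.02],[0,0,0],255],[[0,0,-0.03],[0,0,0],255],[[0.02,0,-0.01],[0,0,0],255],[[0.03,-0.01,0],[0,0,0],255],[[0.035,-0.01,0],[0,0,0],255],[[0.035,-0.01,0],[0,0,0],255],[[0.035,-0.01,0],[0,0,0],255],[[0.035,-0.01,0],[0,0,0],255],[[0.035,-0.01,0],[0,0,0],255],[[0.035,-0.01,0],[0,0,0],255],[[0.035,-0.01,0],[0,0,0],255]]'

```text
time_s: 5.48
tcp_pos: [0.5264, -0.2919, 0.2615]
eef_rot: [180.0, 0.0, -90.0]
contact_force: [-0.7, 0.2, -0.1]
gripper_width: 0.0271
```

>>> carry_out --plan '[[[0.035,-0.008,0],[0,0,0],255],[[0.03,0,0],[0,0,0],255],[[0.02,0,0],[0,0,0],255],[[0.004,0,0],[0,0,0],255],[[0,0,0],[0,0,0],255],[[0,0,0],[0,0,0],255]]'

```text
time_s: 5.98
tcp_pos: [0.5341, -0.3788, 0.2614]
eef_rot: [179.9, 0.0, -90.0]
contact_force: [0.4, 0.1, -0.5]
gripper_width: 0.027
```

```bash
python3 - <<'E'
from h import *
im=cap('scene','s2')
s=r.get_state();print(s['tcp_pos'],s['eef_rot'],s['contact_force'],s['gripper_width'])
cv2.imwrite('pics/s2c.png',cv2.resize(im[130:330,60:320],None,fx=3,fy=3,interpolation=cv2.INTER_CUBIC))
E
```

```text
[ 0.53428547 -0.3782904   0.26170819] [ 1.79963250e+02  2.82371672e-02 -8.99748586e+01] [-0.12824318  0.57531783 -0.76329381] 0.027267092713870508
```

View pics/s2c.png

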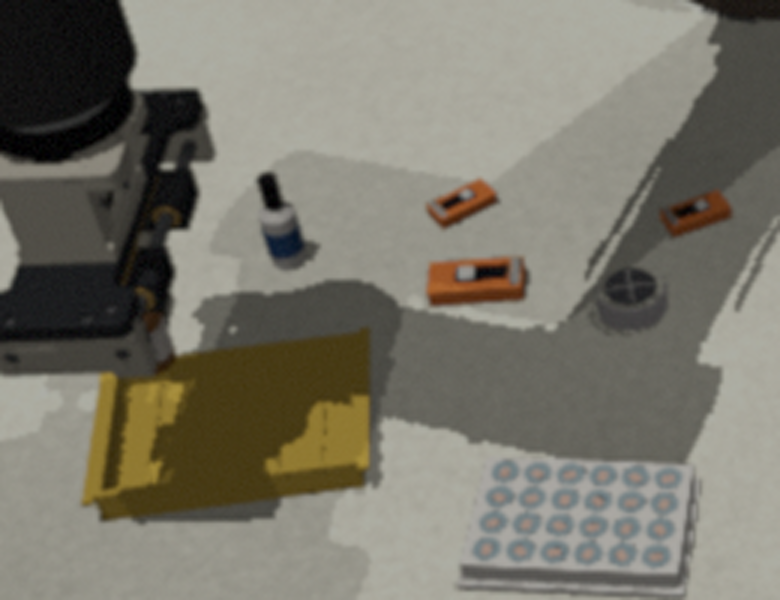

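>>> carry_out --plan '[[[0,0,0.015],[0,0,0],255],[[0,0,0.02],[0,0,0],255],[[0,0,0.015],[0,0,0],255],[[0,0,0.008],[0,0,0],255],[[0,0,0.004],[0,0,0],255],[[0,0,0.002],[0,0,0],255],[[0,0,0.001],[0,0,0],255],[[0,0,0.0005],[0,0,0],255],[[0,0,0],[0,0,0],255],[[0,0,0],[0,0,0],255]]'

```text
time_s: 6.87
tcp_pos: [0.5347, -0.3791, 0.1973]
eef_rot: [-179.9, -0.0, -90.0]
contact_force: [-0.5, 0.6, -0.6]
gripper_width: 0.0277
```

>>> carry_out --plan '[[[0,0,0.001],[0,0,0],255],[[0,0,0],[0,0,0],255],[[0,0,0.0005],[0,0,0],255],[[0,0,0],[0,0,0],255]]'

```text
time_s: 7.2
tcp_pos: [0.5347, -0.3792, 0.1961]
eef_rot: [-179.9, -0.0, -90.0]
contact_force: [-1.6, 1.2, 6.7]
gripper_width: 0.0271
```

>>> carry_out --plan '[[[0,0,-0.0005],[0,0,0],165],[[0,0,0],[0,0,0],150],[[0,0,0],[0,0,0],125],[[0,0,0],[0,0,0],125],[[0,0,0],[0,0,0],125],[[0,0,-0.01],[0,0,0],125],[[0,0,-0.02],[0,0,0],125],[[0,0,-0.03],[0,0,0],125],[[0,0,-0.03],[0,0,0],125],[[0,0,-0.01],[0,0,0],60]]'

```text
time_s: 8.03
tcp_pos: [0.5355, -0.3797, 0.3012]
eef_rot: [-179.7, -0.2, -89.9]
contact_force: [1.1, -0.1, 1.1]
gripper_width: 0.0475
```

>>> carry_out --plan '[[[-0.02,0.0,0],[0,0,0],0],[[-0.035,0.01,0],[0,0,0],0],[[-0.04,0.01,0],[0,0,0],0],[[-0.04,0.01,0],[0,0,0],0],[[-0.04,0.01,0],[0,0,0],0],[[-0.04,0.01,0],[0,0,0],0],[[-0.04,0.01,0],[0,0,0],0],[[-0.04,0.01,0],[0,0,0],0],[[-0.04,0.01,0],[0,0,0],0],[[-0.04,0.01,0],[0,0,0],0],[[-0.04,0.01,0],[0,0,0],0],[[-0.04,0.01,0],[0,0,0],0]]'

```text
time_s: 9.03
tcp_pos: [0.4234, 0.0776, 0.2964]
eef_rot: [-179.9, 0.1, -90.0]
contact_force: [1.5, 0.0, 0.3]
gripper_width: 0.0878
```

>>> carry_out --plan '[[[-0.04,0.01,0],[0,0,0],0],[[-0.04,0.01,0],[0,0,0],0],[[-0.04,0.01,0],[0,0,0],0],[[-0.04,0.01,0],[0,0,0],0],[[-0.04,0.01,0],[0,0,0],0],[[-0.03,0.008,0],[0,0,0],0],[[-0.018,0,0],[0,0,0],0],[[0,0,0],[0,0,0],0],[[0,0,0],[0,0,0],0]]'

```text
time_s: 9.78
tcp_pos: [0.3662, 0.3245, 0.2956]
eef_rot: [180.0, -0.0, -89.9]
contact_force: [0.4, -1.1, -0.2]
gripper_width: 0.0877
```

```bash
python3 - <<'E'
from h import *
im=cap('scene','s3')
s=r.get_state();print(s['tcp_pos'],s['eef_rot'],px('scene',[.3665,.324,.06]),px('scene',[.3665,.324,0]))
a=cv2.resize(im[170:320,80:280],None,fx=2,fy=2,interpolation=cv2.INTER_CUBIC)
b=cv2.resize(im[110:260,400:600],None,fx=2,fy=2,interpolation=cv2.INTER_CUBIC)
cv2.imwrite('pics/s3c.png',np.hstack([a,b]))
E
```

```text
[0.3662241  0.3236036  0.29550319] [ 1.79977392e+02 -2.96498476e-02 -8.99642952e+01] [490.59645483 180.23514094] [485.45110475 203.30039075]
```

View pics/s3c.png

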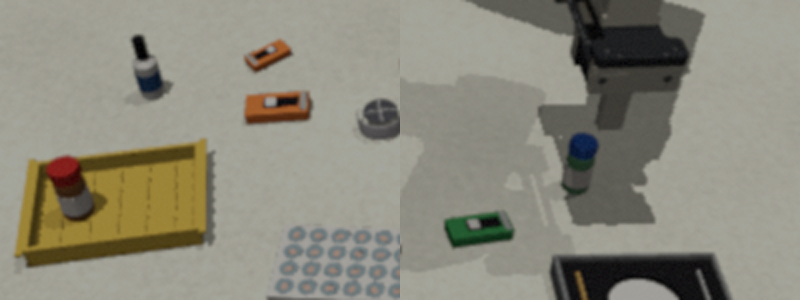

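>>> carry_out --plan '[[[0,0,0.02],[0,0,0],0],[[0,0,0.03],[0,0,0],0],[[0,0,0.03],[0,0,0],0],[[0,0,0.02],[0,0,0],0],[[0,0,0.0035],[0,0,0],40],[[0,0,0],[0,0,0],100],[[0,0,0],[0,0,0],140],[[0,0,0],[0,0,0],255],[[0,0,0],[0,0,0],255],[[0,0,0],[0,0,0],255],[[0,0,0],[0,0,0],255],[[0,0,0],[0,0,0],255]]'

```text
time_s: 10.83
tcp_pos: [0.3663, 0.3241, 0.1926]
eef_rot: [-180.0, 0.1, -90.0]
contact_force: [-0.7, -0.3, -0.5]
gripper_width: 0.0401
```

>>> carry_out --plan '[[[0,0,0],[0,0,0],255],[[0,0,0],[0,0,0],255],[[0,0,0],[0,0,0],255],[[0,0,0],[0,0,0],255],[[0,0,0],[0,0,0],255],[[0,0,0],[0,0,0],255]]'

```text
time_s: 11.33
tcp_pos: [0.3663, 0.324, 0.1921]
eef_rot: [-180.0, 0.0, -90.0]
contact_force: [-0.9, -0.2, 4.2]
gripper_width: 0.0272
```

>>> carry_out --plan '[[[0,0,-0.01],[0,0,0],255],[[0,0,-0.02],[0,0,0],255],[[0,0,-0.03],[0,0,0],255],[[0.02,-0.005,-0.01],[0,0,0],255],[[0.03,-0.01,0],[0,0,0],255],[[0.038,-0.01,0],[0,0,0],255],[[0.038,-0.01,0],[0,0,0],255],[[0.038,-0.01,0],[0,0,0],255],[[0.038,-0.01,0],[0,0,0],255],[[0.038,-0.01,0],[0,0,0],255],[[0.038,-0.01,0],[0,0,0],255],[[0.038,-0.01,0],[0,0,0],255]]'

```text
time_s: 12.33
tcp_pos: [0.4513, 0.0061, 0.262]
eef_rot: [-180.0, 0.0, -90.0]
contact_force: [0.9, 0.6, -0.3]
gripper_width: 0.0272
```

>>> carry_out --plan '[[[0.038,-0.01,0],[0,0,0],255],[[0.038,-0.01,0],[0,0,0],255],[[0.038,-0.01,0],[0,0,0],255],[[0.038,-0.01,0],[0,0,0],255],[[0.038,-0.01,0],[0,0,0],255],[[0.038,-0.01,0],[0,0,0],255],[[0.038,-0.01,0],[0,0,0],255],[[0.03,-0.004,0],[0,0,0],255],[[0.02,0,0],[0,0,0],255],[[0.001,0,0],[0,0,0],255],[[0,0,0],[0,0,0],255]]'

```text
time_s: 13.25
tcp_pos: [0.5249, -0.3102, 0.261]
eef_rot: [179.9, 0.0, -90.1]
contact_force: [0.1, 0.1, 0.0]
gripper_width: 0.0275
```

>>> carry_out --plan '[[[0,0,0.015],[0,0,0],255],[[0,0,0.02],[0,0,0],255],[[0,0,0.015],[0,0,0],255],[[0,0,0.008],[0,0,0],255],[[0,0,0.004],[0,0,0],255],[[0,0,0.002],[0,0,0],255],[[0,0,0.001],[0,0,0],255],[[0,0,0.0005],[0,0,0],255],[[0,0,0.0005],[0,0,0],255],[[0,0,0],[0,0,0],255],[[0,0,0.0005],[0,0,0],255],[[0,0,0],[0,0,0],255]]'

```text
time_s: 14.25
tcp_pos: [0.5256, -0.3091, 0.1962]
eef_rot: [-179.9, -0.0, -90.0]
contact_force: [0.2, 1.2, 3.6]
gripper_width: 0.0275
```

>>> carry_out --plan '[[[0,0,-0.0005],[0,0,0],165],[[0,0,0],[0,0,0],150],[[0,0,0],[0,0,0],125],[[0,0,0],[0,0,0],125],[[0,0,0],[0,0,0],125],[[0,0,-0.01],[0,0,0],125],[[0,0,-0.02],[0,0,0],125],[[0,0,-0.03],[0,0,0],125],[[0,0,-0.03],[0,0,0],125],[[0,0,-0.01],[0,0,0],105],[[-0.015,0.02,0],[0,0,0],105],[[-0.025,0.03,0],[0,0,0],105]]'

```text
time_s: 15.25
tcp_pos: [0.4769, -0.2699, 0.2973]
eef_rot: [-179.8, -0.1, -90.0]
contact_force: [-0.2, 2.1, -0.3]
gripper_width: 0.0512
```

>>> carry_out --plan '[[[-0.025,0.03,0],[0,0,0],105],[[-0.02,0.025,0],[0,0,0],105],[[-0.013,0.0145,0.02],[0,0,0],105],[[0,0,0.02],[0,0,0],105],[[0,0,0],[0,0,0],105],[[0,0,0],[0,0,0],105]]'

```text
time_s: 15.75
tcp_pos: [0.406, -0.211, 0.2564]
eef_rot: [179.9, -0.0, -89.9]
contact_force: [0.1, -0.7, 0.1]
gripper_width: 0.0517
```

```bash
python3 - <<'E'
from h import *
im=cap('scene','s4');cap('top','t4')
s=r.get_state();print(s['tcp_pos'],s['eef_rot'],s['gripper_width'],px('scene',[.4061,-.2113,.014]))
cv2.imwrite('pics/s4c.png',cv2.resize(im[130:320,70:320],None,fx=3,fy=3,interpolation=cv2.INTER_CUBIC))
E
```

```text
[ 0.40699105 -0.21137417  0.25709923] [-1.79929490e+02 -2.72047897e-02 -8.99743015e+01] 0.051632701036635156 [218.46773522 220.3929087 ]
```

View pics/s4c.png

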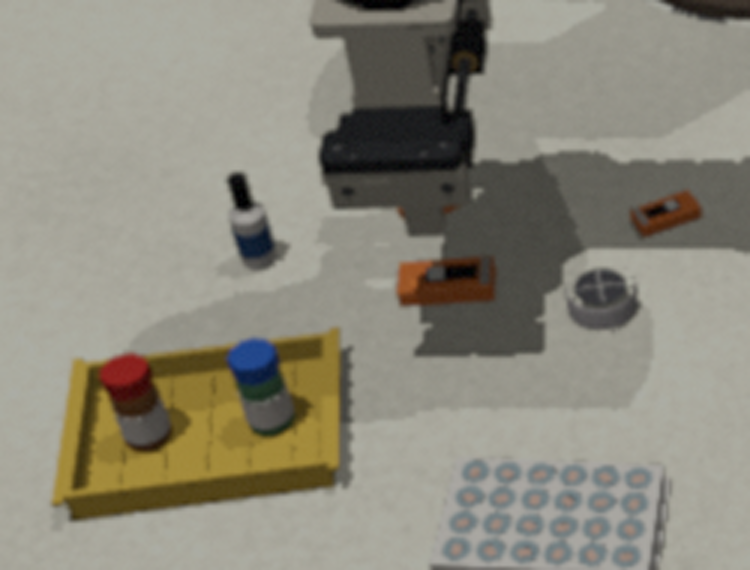

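>>> carry_out --plan '[[[0,0,0.02],[0,0,0],105],[[0,0,0.03],[0,0,0],105],[[0,0,0.02],[0,0,0],105],[[0,0,0.006],[0,0,0],105],[[0,0,0],[0,0,0],105],[[0,0,0],[0,0,0],150],[[0,0,0],[0,0,0],255],[[0,0,0],[0,0,0],255],[[0,0,0],[0,0,0],255],[[0,0,0],[0,0,0],255],[[0,0,0],[0,0,0],255],[[0,0,0],[0,0,0],255]]'

```text
time_s: 16.85
tcp_pos: [0.4064, -0.2111, 0.1808]
eef_rot: [-179.9, -0.0, -90.0]
contact_force: [-1.0, -0.1, 6.2]
gripper_width: 0.0298
```

>>> carry_out --plan '[[[0,0,-0.015],[0,0,0],255],[[0,0,-0.03],[0,0,0],255],[[0,0,-0.035],[0,0,0],255],[[-0.02,-0.01,-0.01],[0,0,0],255],[[-0.033,-0.025,0],[0,0,0],255],[[-0.033,-0.025,0],[0,0,0],255],[[-0.033,-0.025,0],[0,0,0],255],[[-0.033,-0.025,0],[0,0,0],255],[[-0.033,-0.025,0],[0,0,0],255],[[-0.033,-0.025,0],[0,0,0],255],[[-0.033,-0.025,0],[0,0,0],255],[[-0.033,-0.025,0],[0,0,0],255]]'

```text
time_s: 17.85
tcp_pos: [0.6165, 0.0749, 0.2701]
eef_rot: [180.0, -0.0, -90.0]
contact_force: [0.5, -0.7, -0.8]
gripper_width: 0.0299
```

>>> carry_out --plan '[[[-0.016,-0.0134,0],[0,0,0],255],[[0,0,0],[0,0,4.5],255],[[0,0,0],[0,0,4.5],255],[[0,0,0],[0,0,0],255],[[0,0,0],[0,0,0],255]]'

```text
time_s: 18.27
tcp_pos: [0.629, 0.089, 0.2698]
eef_rot: [180.0, -0.0, -98.8]
contact_force: [0.1, 0.7, 0.0]
gripper_width: 0.0299
```

```bash
python3 - <<'E'
from h import *
im=cap('scene','s5');cap('top','t5')
s=r.get_state();print(s['tcp_pos'],s['eef_rot'],s['gripper_width'])
a=np.radians(-9.);R=np.array([[np.cos(a),-np.sin(a)],[np.sin(a),np.cos(a)]])
big=cv2.resize(im[180:380,300:520],None,fx=3,fy=3,interpolation=cv2.INTER_CUBIC)
def L(pts,z,col):
    q=[]
    for p in pts:
        u=px('scene',[*(R@np.array(p)+[.635,.122]),z]); q.append(((u-[300,180])*3).astype(int))
    cv2.polylines(big,[np.array(q)],True,col,1)
L([(.0625,.075),(.0625,-.075)],.055,(0,255,255))
L([(-.0625,.075),(-.0625,-.075)],.028,(0,255,255))
L([(.0585,.071),(.0585,-.071),(-.0585,-.071),(-.0585,.071)],.004,(0,255,0))
cv2.imwrite('pics/s5c.png',big)
E
```

```text
[0.62906139 0.08874893 0.27010992] [ 1.79998041e+02 -5.20185486e-04 -9.88623557e+01] 0.03004041945756437
```

View pics/s5c.png

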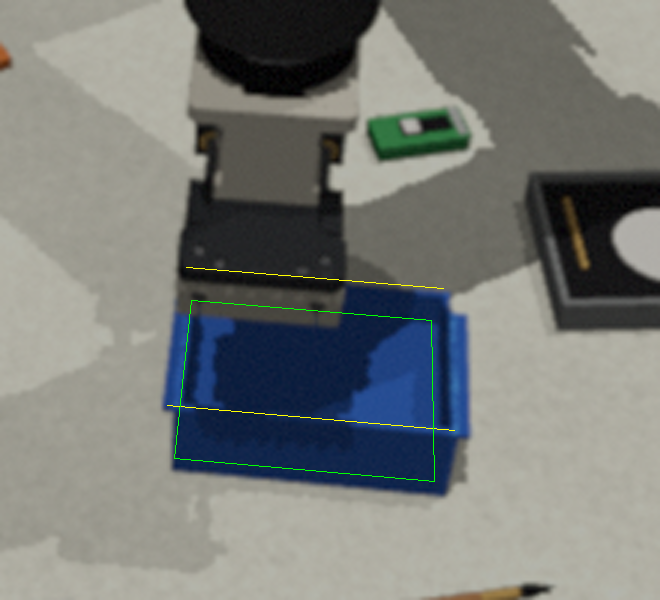

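```bash
python3 - <<'E'
from h import *
from scipy.optimize import least_squares
def pts(x,y,a):
    R=np.array([[np.cos(a),-np.sin(a)],[np.sin(a),np.cos(a)]])
    return [[*(R@np.array(p[:2])+[x,y]),p[2]] for p in [(.0625,-.075,0),(.0625,.075,0),(-.0625,.075,.028)]]
obs=np.array([(172,470),(446,494),(447,290)])/3+[300,180]
f=lambda q:(np.array([px('scene',p) for p in pts(*q)])-obs).ravel()
s=least_squares(f,[.635,.122,-.15]);print(s.x,np.degrees(s.x[2]),s.fun)
E
```

```text
[ 0.63629732  0.12434281 -0.15127604] -8.667478797293418 [-0.29988007  0.13295654  0.12249795  0.03701161  0.18414674 -0.2419266 ]
```

>>> carry_out --plan '[[[-0.002,-0.002,0.015],[0,0,0],255],[[0,0,0.03],[0,0,0],255],[[0,0,0.025],[0,0,0],255],[[0,0,0.008],[0,0,0],255],[[0,0,0.004],[0,0,0],255],[[0,0,0.002],[0,0,0],255],[[0,0,0.001],[0,0,0],255],[[0,0,0],[0,0,0],255],[[0,0,0.0005],[0,0,0],255],[[0,0,0],[0,0,0],255]]'

```text
time_s: 19.2
tcp_pos: [0.6318, 0.0908, 0.1856]
eef_rot: [-179.9, 0.1, -99.0]
contact_force: [-0.1, 0.1, -0.3]
gripper_width: 0.03
```

>>> carry_out --plan '[[[0,0,0.0008],[0,0,0],255],[[0,0,0],[0,0,0],255],[[0,0,0],[0,0,0],150],[[0,0,0],[0,0,0],125],[[0,0,0],[0,0,0],125],[[0,0,0],[0,0,0],125],[[0,0,-0.01],[0,0,0],125],[[0,0,-0.03],[0,0,0],125],[[0,0,-0.04],[0,0,0],125],[[0,0,-0.025],[0,0,-4.5],100],[[0,0,0],[0,0,-4.5],80],[[0,0,0],[0,0,0],80]]'

```text
time_s: 20.2
tcp_pos: [0.632, 0.0909, 0.2918]
eef_rot: [-179.7, 0.1, -89.8]
contact_force: [-1.7, -0.3, -0.1]
gripper_width: 0.0578
```

>>> carry_out --plan '[[[-0.015,0.025,0],[0,0,0],80],[[-0.02,0.035,0],[0,0,0],80],[[-0.02,0.035,0],[0,0,0],80],[[-0.02,0.035,0],[0,0,0],80],[[-0.02,0.035,0],[0,0,0],80],[[-0.02,0.025,0.01],[0,0,0],80],[[-0.01,0.011,0.02],[0,0,-3.5],80],[[0,0,0],[0,0,-4],80],[[0,0,0],[0,0,0],80],[[0,0,0],[0,0,0],80]]'

```text
time_s: 21.03
tcp_pos: [0.4303, 0.2157, 0.2585]
eef_rot: [180.0, -0.0, -82.7]
contact_force: [-0.4, 0.2, 0.7]
gripper_width: 0.0602
```

```bash
python3 - <<'E'
from h import *
im=cap('scene','s6');cap('top','t6')
s=r.get_state();print(s['tcp_pos'],s['eef_rot'],s['gripper_width'],px('scene',[.4307,.2161,.014]))
cv2.imwrite('pics/s6c.png',cv2.resize(im[170:370,300:520],None,fx=3,fy=3,interpolation=cv2.INTER_CUBIC))
E
```

```text
[0.43087317 0.21542978 0.25883852] [-1.79998314e+02 -4.05830640e-03 -8.26944359e+01] 0.06022335760673752 [438.45445756 221.55659214]
```

View pics/s6c.png

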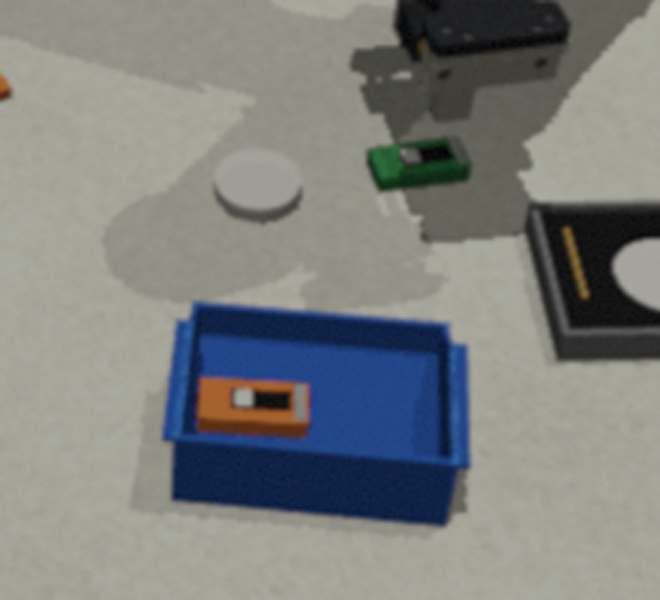

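>>> carry_out --plan '[[[-0.0015,0,0.02],[0,0,0],80],[[0,0,0.03],[0,0,0],80],[[0,0,0.02],[0,0,0],80],[[0,0,0.008],[0,0,0],100],[[0,0,0],[0,0,0],120],[[0,0,0],[0,0,0],150],[[0,0,0],[0,0,0],255],[[0,0,0],[0,0,0],255],[[0,0,0],[0,0,0],255],[[0,0,0],[0,0,0],255],[[0,0,0],[0,0,0],255],[[0,0,0],[0,0,0],255]]'

```text
time_s: 22.13
tcp_pos: [0.4305, 0.2173, 0.1814]
eef_rot: [-179.9, 0.0, -82.5]
contact_force: [-0.5, -1.4, 6.1]
gripper_width: 0.03
```

>>> carry_out --plan '[[[0,0,-0.015],[0,0,0],255],[[0,0,-0.03],[0,0,0],255],[[0,0,-0.035],[0,0,3.5],255],[[0,0,-0.01],[0,0,4],255],[[0.005,-0.02,0],[0,0,0],255],[[0.01,-0.035,0],[0,0,0],255],[[0.01,-0.035,0],[0,0,0],255],[[0.01,-0.035,0],[0,0,0],255],[[0.01,-0.035,0],[0,0,0],255],[[0.01,-0.035,0],[0,0,0],255],[[0.005,-0.0155,0],[0,0,4.5],255],[[0,0,0],[0,0,4.2],255]]'

```text
time_s: 23.13
tcp_pos: [0.6438, 0.1558, 0.2697]
eef_rot: [-180.0, -0.0, -99.0]
contact_force: [-0.2, -0.1, 0.8]
gripper_width: 0.0299
```

>>> carry_out --plan '[[[0,0,0],[0,0,0],255],[[0,0,0],[0,0,0],255]]'

```text
time_s: 23.3
tcp_pos: [0.6405, 0.1569, 0.2702]
eef_rot: [179.9, -0.0, -98.6]
contact_force: [-0.5, -0.8, -0.7]
gripper_width: 0.0298
```

>>> carry_out --plan '[[[0,0,0.015],[0,0,0],255],[[0,0,0.03],[0,0,0],255],[[0,0,0.025],[0,0,0],255],[[0,0,0.008],[0,0,0],255],[[0,0,0.004],[0,0,0],255],[[0,0,0.002],[0,0,0],255],[[0,0,0.001],[0,0,0],255],[[0,0,0],[0,0,0],255],[[0,0,0.0005],[0,0,0],255],[[0,0,0],[0,0,0],255]]'

```text
time_s: 24.13
tcp_pos: [0.6411, 0.1573, 0.1863]
eef_rot: [-179.9, 0.1, -98.7]
contact_force: [-0.1, 1.0, -0.7]
gripper_width: 0.0292
```

>>> carry_out --plan '[[[0,0,0.001],[0,0,0],255],[[0,0,0],[0,0,0],255],[[0,0,0],[0,0,0],150],[[0,0,0],[0,0,0],125],[[0,0,0],[0,0,0],125],[[0,0,0],[0,0,0],125],[[0,0,-0.01],[0,0,0],125],[[0,0,-0.03],[0,0,0],125],[[0,0,-0.04],[0,0,0],125],[[0,0,-0.025],[0,0,-4.5],100],[[0,0,0],[0,0,-4.2],60],[[0,0,0],[0,0,0],60]]'

```text
time_s: 25.13
tcp_pos: [0.6413, 0.1574, 0.2925]
eef_rot: [-179.8, 0.1, -89.8]
contact_force: [-0.3, -0.2, 0.4]
gripper_width: 0.0592
```

>>> carry_out --plan '[[[0.02,0.015,0],[0,0,0],60],[[0.03,0.025,0],[0,0,0],60],[[0.032,0.025,0],[0,0,0],60],[[0.032,0.025,0],[0,0,0],60],[[0.032,0.025,0],[0,0,0],60],[[0.032,0.025,0],[0,0,0],60],[[0.032,0.025,0],[0,0,0],60],[[0.032,0.025,0.01],[0,0,0],60],[[0.025,0.021,0.02],[0,0,0],60],[[0,0,0],[0,0,0],60],[[0,0,0],[0,0,0],60]]'

```text
time_s: 26.05
tcp_pos: [0.428, -0.1111, 0.2583]
eef_rot: [179.8, -0.0, -90.3]
contact_force: [0.5, 0.2, -0.2]
gripper_width: 0.0673
```

```bash
python3 - <<'E'
from h import *
im=cap('scene','s7');cap('top','t7')
s=r.get_state();print(s['tcp_pos'],s['eef_rot'],s['gripper_width'],px('scene',[.4302,-.1102,.02]))
cv2.imwrite('pics/s7c.png',cv2.resize(im[150:350,210:470],None,fx=3,fy=3,interpolation=cv2.INTER_CUBIC))
E
```

```text
[ 0.43028734 -0.10983378  0.25936329] [-1.79999660e+02 -1.17273148e-02 -9.00854425e+01] 0.06672239980095072 [269.62019113 224.83782241]
```

View pics/s7c.png

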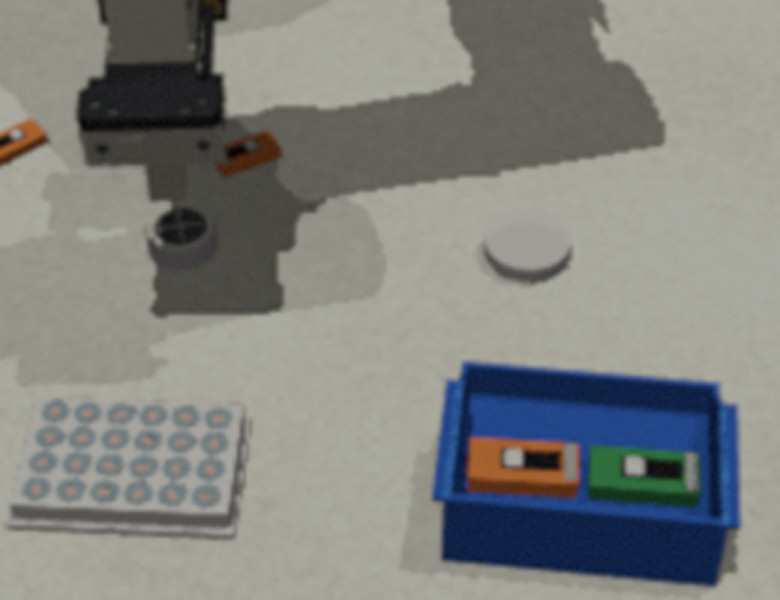

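>>> carry_out --plan '[[[-0.001,0,0.02],[0,0,0],60],[[0,0,0.03],[0,0,0],60],[[0,0,0.015],[0,0,0],60],[[0,0,0.007],[0,0,0],60],[[0,0,0],[0,0,0],80],[[0,0,0],[0,0,0],100],[[0,0,0],[0,0,0],255],[[0,0,0],[0,0,0],255],[[0,0,0],[0,0,0],255],[[0,0,0],[0,0,0],255],[[0,0,0],[0,0,0],255],[[0,0,0],[0,0,0],255]]' --grip_force 30

```text
time_s: 27.15
tcp_pos: [0.4306, -0.1086, 0.1882]
eef_rot: [-179.9, 0.0, -90.0]
contact_force: [-1.0, 2.5, 7.0]
gripper_width: 0.0445
```

>>> carry_out --plan '[[[0,0,0],[0,0,0],255],[[0,0,0],[0,0,0],255],[[0,0,-0.008],[0,0,0],255],[[0,0,-0.015],[0,0,0],255],[[0,0,-0.03],[0,0,0],255],[[0,0,-0.03],[0,0,0],255],[[0,0,0],[0,0,0],255]]'

```text
time_s: 27.73
tcp_pos: [0.4315, -0.1088, 0.2757]
eef_rot: [-179.5, 0.0, -89.9]
contact_force: [1.2, 0.1, -0.4]
gripper_width: 0.0444
```

```bash
python3 - <<'E'
from h import *
im=cap('scene','s8');cap('top','t8')
s=r.get_state();print(s['tcp_pos'],s['eef_rot'],s['gripper_width'],s['contact_force'])
cv2.imwrite('pics/s8c.png',cv2.resize(im[130:270,200:360],None,fx=4,fy=4,interpolation=cv2.INTER_CUBIC))
E
```

```text
[ 0.43001442 -0.10882675  0.2718512 ] [-1.79799041e+02  4.78754993e-02 -9.00024688e+01] 0.04487780819912006 [-1.01984498 -0.11203228 -1.70388184]
```

View pics/s8c.png

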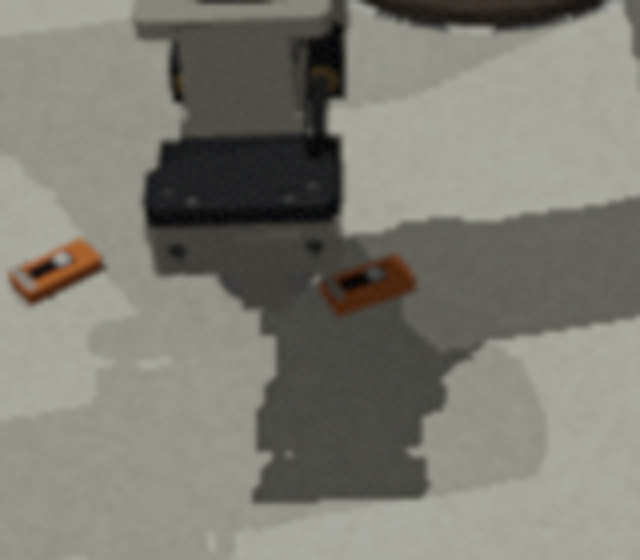

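```bash
python3 - <<'E'
from h import *
im=cv2.imread('pics/s8.png')
big=cv2.resize(im[170:230,230:300],None,fx=10,fy=10,interpolation=cv2.INTER_CUBIC)
big=(255*(np.clip(big,0,150)/150.)**.7).astype(np.uint8)
for z in (.084,.104):
    q=[((px('scene',[.430+.023*np.cos(t),-.1088+.023*np.sin(t),z])-[230,170])*10).astype(int) for t in np.linspace(0,6.28,40)]
    cv2.polylines(big,[np.array(q)],True,(0,255,0),1)
cv2.imwrite('pics/s8d.png',big)
E
```

```text
(no output)
```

View pics/s8d.png

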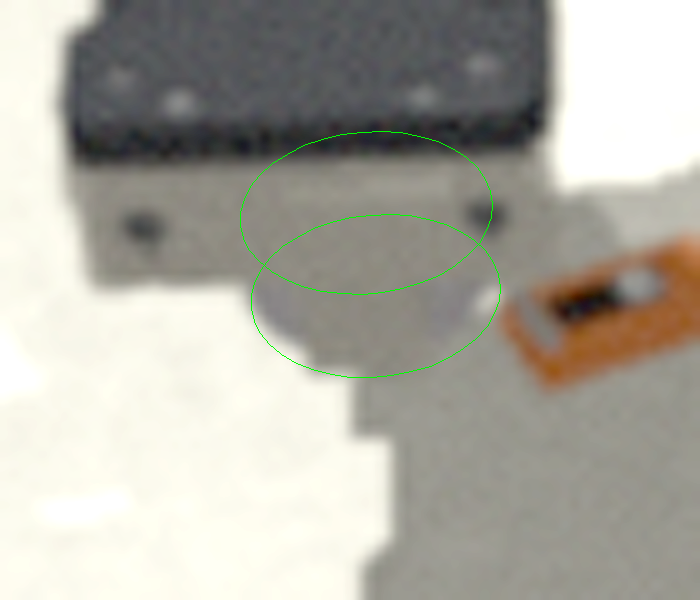

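>>> carry_out --plan '[[[-0.02,-0.005,0],[0,0,0],255],[[-0.035,-0.009,0],[0,0,0],255],[[-0.037,-0.009,0],[0,0,0],255],[[-0.037,-0.009,0],[0,0,0],255],[[-0.037,-0.009,0],[0,0,0],255],[[-0.037,-0.009,0],[0,0,0],255],[[-0.037,-0.009,0],[0,0,0],255],[[-0.037,-0.009,0],[0,0,0],255],[[-0.037,-0.009,0],[0,0,0],255],[[-0.037,-0.009,0],[0,0,0],255],[[-0.037,-0.009,0],[0,0,0],255],[[-0.037,-0.009,0],[0,0,0],255]]'

```text
time_s: 28.83
tcp_pos: [0.5335, 0.3177, 0.2688]
eef_rot: [179.9, -0.1, -90.0]
contact_force: [1.0, -0.3, -1.3]
gripper_width: 0.0444
```

>>> carry_out --plan '[[[-0.025,-0.009,0],[0,0,0],255],[[-0.008,0,0],[0,0,-4],255],[[0,0,0],[0,0,-7],255],[[0,0,0],[0,0,-7],255],[[0,0,0],[0,0,-7],255],[[0,0,0],[0,0,-7],255],[[0,0,0],[0,0,-6],255],[[0,0,0],[0,0,0],255],[[0,0,0],[0,0,0],255]]'

```text
time_s: 29.58
tcp_pos: [0.5426, 0.3489, 0.2691]
eef_rot: [179.9, -0.0, -52.2]
contact_force: [-0.4, -0.5, -0.9]
gripper_width: 0.0444
```

```bash
python3 - <<'E'
from h import *
im=cap('scene','s9')
s=r.get_state();print(s['tcp_pos'],s['eef_rot'],s['gripper_width'],s['contact_force'])
im0=cv2.imread('pics/s0.png')
def ell(img,off,f,x,y,rad,z):
    q=[((px('scene',[x+rad*np.cos(t),y+rad*np.sin(t),z])-off)*f).astype(int) for t in np.linspace(0,6.28,40)]
    cv2.polylines(img,[np.array(q)],True,(0,255,0),1)
off=np.array([465,170])
A=cv2.resize(im0[170:310,465:595],None,fx=3,fy=3,interpolation=cv2.INTER_CUBIC);ell(A,off,3,.5427,.3488,.032,.018)
B=cv2.resize(im[170:310,465:595],None,fx=3,fy=3,interpolation=cv2.INTER_CUBIC)
cv2.imwrite('pics/s9c.png',np.hstack([A,B]))
E
```

```text
[0.54261491 0.34892041 0.2692932 ] [ 1.79894536e+02 -1.09670284e-02 -5.22167076e+01] 0.04433835327577791 [ 0.22418215  0.32144012 -0.86419395]
```

View pics/s9c.png

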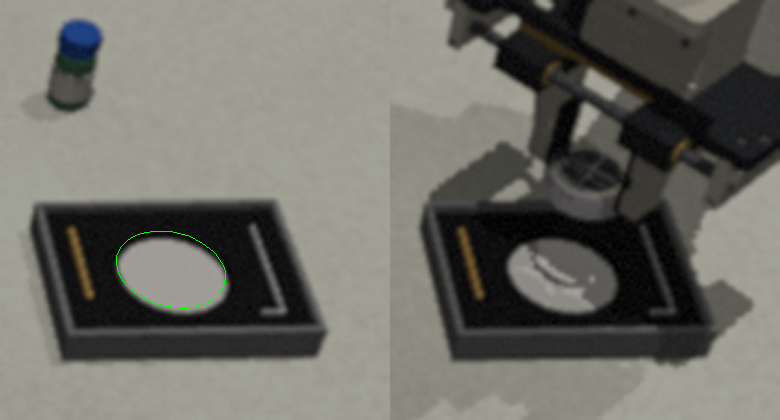

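>>> carry_out --plan '[[[0,0,0.015],[0,0,0],255],[[0,0,0.02],[0,0,0],255],[[0,0,0.015],[0,0,0],255],[[0,0,0.009],[0,0,0],255],[[0,0,0.004],[0,0,0],255],[[0,0,0.002],[0,0,0],255],[[0,0,0.001],[0,0,0],255],[[0,0,0.001],[0,0,0],255],[[0,0,0],[0,0,0],255],[[0,0,0.001],[0,0,0],255],[[0,0,0],[0,0,0],255]]'

```text
time_s: 30.55
tcp_pos: [0.5429, 0.3493, 0.2027]
eef_rot: [-180.0, 0.0, -52.0]
contact_force: [0.7, 0.1, -0.8]
gripper_width: 0.0447
```

>>> carry_out --plan '[[[0,0,0.001],[0,0,0],255],[[0,0,0],[0,0,0],255],[[0,0,0.0005],[0,0,0],255],[[0,0,0],[0,0,0],255],[[0,0,0.0005],[0,0,0],255],[[0,0,0],[0,0,0],255]]'

```text
time_s: 31.05
tcp_pos: [0.5429, 0.3493, 0.2004]
eef_rot: [-180.0, -0.0, -52.0]
contact_force: [0.2, 0.1, -0.1]
gripper_width: 0.0446
```

>>> carry_out --plan '[[[0,0,0.0005],[0,0,0],255],[[0,0,0],[0,0,0],255],[[0,0,0.0005],[0,0,0],255],[[0,0,0],[0,0,0],255]]'

```text
time_s: 31.38
tcp_pos: [0.5428, 0.3493, 0.2003]
eef_rot: [-180.0, -0.0, -52.0]
contact_force: [-3.3, -1.0, 9.0]
gripper_width: 0.0445
```

>>> carry_out --plan '[[[0,0,-0.0005],[0,0,0],115],[[0,0,0],[0,0,0],105],[[0,0,0],[0,0,0],93],[[0,0,0],[0,0,0],93],[[0,0,0],[0,0,0],93],[[0,0,-0.01],[0,0,0],93],[[0,0,-0.02],[0,0,0],93],[[0,0,-0.04],[0,0,0],93],[[0,0,-0.04],[0,0,0],93],[[0,0,-0.04],[0,0,0],93],[[0,0,0],[0,0,0],93],[[0,0,0],[0,0,0],93]]'

```text
time_s: 32.38
tcp_pos: [0.5433, 0.3496, 0.3542]
eef_rot: [-179.6, 0.1, -52.0]
contact_force: [-0.4, -1.0, -1.0]
gripper_width: 0.0558
```

```bash
python3 - <<'E'
from h import *
im=cap('scene','s10')
s=r.get_state();print(s['tcp_pos'],s['gripper_width'],s['contact_force'])
cv2.imwrite('pics/s10c.png',cv2.resize(im[150:360,80:600],None,fx=1.53,fy=1.53,interpolation=cv2.INTER_CUBIC))
im0=cv2.imread('pics/s0.png');d=cv2.absdiff(im,im0).max(2)[275:330,210:295];print('plate diff',d.mean(),np.percentile(d,99))
E
```

```text
[0.54275097 0.3491747  0.35172522] 0.05541381492933947 [ 0.25521417  0.49239362 -1.19776784]
plate diff 1.3792513368983956 3.0
```

View pics/s10c.png

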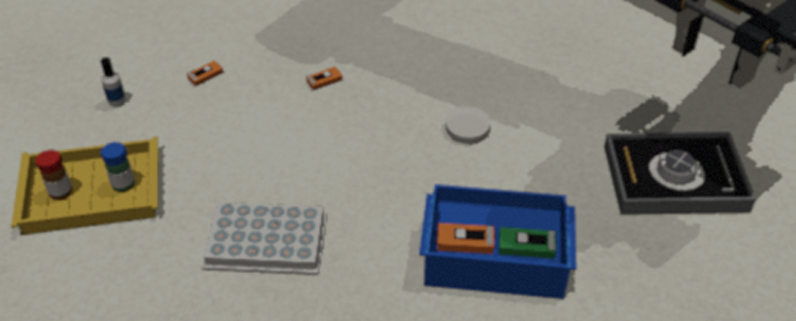

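All the items are in place, the disc lies flat within the white recess, and the plate hasn't moved. I'm handing the job in.

```bash
python3 -c "
from plant import r
print(r.close_job())"
```

```text
the job is handed in; nothing more can be done
None
```

The bench is sorted, in the order you gave, and handed in at about 32 s of the 128 s allowed.

- **Vials:** both stand upright in the yellow tray, red at the -y end and blue nearer the middle.
- **Blade dispensers:** orange and green lie flat side by side in the blue bin. I used the full-size orange one; its measured grip width was 30 mm.
- **Specimen disc:** it sits flat in the white recess of its case, with the robot lifted clear.
- **Well plate:** it did not move; the plate area in the last picture matches the first to within camera noise.

The force readings after each move stayed below about 10 N.

One reading disagreed: the gripper measured about 44.5 mm on the 46 mm disc. A close-up showed the disc held central and level, so I carried on.

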